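# Crack open the sealed dry box

### The arm

A 6-joint arm with a two-finger parallel gripper is mounted at the origin on the work surface. World frame = base frame: x ahead of the robot, y to its left, z up, the work surface at z = 0. Lengths are in m, angles in rad, forces in N, time in s.
With the tool pointing down it reaches from about 0.35 to 0.85 m from the base axis. Payload 8.1 kg.
Tool frame: the origin (TCP) lies on the front face of the gripper's body, between the roots of the fingers; the fingertips stand 73 mm ahead of it and the grasp point (between the pads) lies 54 mm ahead of it (bot.nose_length is the distance from the TCP to the fingertips, in m); z points along the fingers, y is the line along which they close (so a half turn about z gives the same grasp; the last joint's range is limited). The gripper opens to 85 mm and grips with 20 to 120 N. Pads are 22 mm wide; open, the fingers measure 114 mm over their backs; the gripper's body (76 mm by 85 mm) begins 54 mm behind the grasp point. The pads swing forward as they close: fully open they stand 13 mm farther back than shut.
Start: joints at [1.223, 0.13, 1.488, -0, 1.523, -0.085], TCP at [0.156, 0.579, 0.304] pointing down, gripper open.
Joint ranges: [-2.96, 2.96], [-0.89, 2.26], [0.02, 2.5], [-1.34, 4.48], [0, 2.73], [-2.66, 2.66]. Speed limits (rad/s): [2.39, 2.39, 2.79, 3.14, 3.14, 3.14].

### API

Orientations are given as a rotation vector (axis times angle).
In Python, from bench import state, eyes, bot gives the robot as it stands. The module is installed in compiled form; this text tells all that it offers.
- The arm moves only by the tool drive_tool, never from a script. Its argument "targets" is a list of rows, each a list of 5 numbers: the shift along the world's x, y, z in m, then the turn about the world's z in degrees, then the closure in counts, from 0 (fully open) to 255 (shut). A call has 1 to 12 rows; each row is the pose to reach, as a shift and turn from the pose commanded when the call began; what a row does not reach only later rows make up. A row lasts 1/10 s, in which the tool goes at most 50 mm and 8.59 degrees, less where a joint would pass 70% of its speed; a pose out of reach is approached as far as the arm can. A call with a gripper value outside its range is refused whole. The fingers move at their own pace and stop on an object; "force" is the grip in N (left out, the last holds). Time passes only in rows, so rows that repeat a pose let the fingers close. It gives the time, the measured TCP pose, the force, the opening and the grip force at its end, in the units of the state.
- state(): the state, without advancing time (a new reading comes with each control period).
- eyes.camera(name): name is "scene" or "top"; returns a dict with "pixels" (384x512x3 uint8, red, green, blue), "z_map" (384x512 float32, m along the optical axis (not along the pixel's ray), 0 where there is no reading), "intrinsics" (3x3 intrinsics, pixels), "world_from_camera" (4x4, takes a point from camera to world coordinates). Camera axes: x right, y down, z forward; pixel columns grow to the right and rows downward; lengths in m; the calibration is good to about 2 mm. A picture is of the moment at which its call begins.
- bot.hand_in(): hands the job in; it is judged then, once.
The state is a dict: "t": time; "joint_positions": joint angles; "qd": joint speeds; "effort": joint torques, N m; "eef_pos": TCP position; "orientation": TCP orientation; "contact_force": force on the tool from outside, world axes, zero at the start; "ft_torque": the same for the moment, N m; "finger_gap": finger opening in m; "gripper_force": force on a finger pad.
Only numpy, scipy, OpenCV 4.12 (cv2) and the standard library are available. Lean on these libraries where they do the work, as an engineer would, in place of code of your own. Each camera call takes 0.05 s, during which the arm holds its last target. There are 200 camera calls.

### The job

Take the socket key from its holder, use it to turn the captive screw in the dry box's lid a quarter turn counter-clockwise, and stand the key back in its holder. Then take the lid by its handle, break it free of its sticky gasket without letting it fly open, and finish while still holding it open by about a finger's width (20 mm at the front edge), leaving everything else on the bench alone.

Things in the scene. Friction and masses are not known exactly. Their poses are not given: they have to be found in the camera images.
- dry_box: Fixed grey plastic box, 160 (x) x 240 (y) x 75 mm high, with a flat white lid 10 mm thick on top (lid top 85.5 mm above the bench). Origin: centre of its underside; x points from the front edge (nearest the robot) to the hinge, y along the hinge, z up. It stands upright, at any small yaw.
- lid (a joint): Hinge along the box's far top edge, axis = box y through box point (80, 0, 75.5) mm. 0 = shut; grows as the front edge, 164 mm from the hinge, rises (0.12 rad = 20 mm gap). A tacky gasket holds it down until pulled up with 13 to 20 N at the handle; then it gives way, its pull fading within 8 mm of lift, and holding it open takes only about 3 to 7 N. Let go, it falls shut.
- lid_handle (a point): Middle of the dark bar handle on the lid: round bar 10 mm thick, 90 mm long along box y, on two end posts, its axis 34.5 mm above the lid's top. The point is at box x -50, y -45 mm, 120.5 mm above the bench while shut (130 mm nearer the front than the hinge axis and 45 mm above it). Axes are the lid's: x to the hinge, y along the bar. Grasp it across x.
- screw (a joint): Captive screw in the lid, upright axis. 0 = locked (bar of its head along the box's x); grows counter-clockwise seen from above to a stop at 1.75 rad. A tongue under the lid locks it until about 0.8 rad. Stiff (0.1 N m). Starts between 0 and 0.25 rad; open at a quarter turn (anything above 1.15 rad counts).
- screw_head (a point): On the screw's axis, on top of the flange (32 mm wide, 3 mm high) of its head, 88.5 mm above the bench; box x -55, y +70 mm. Its x axis runs along the head's bar and turns with it. The bar is 26 mm long, 6 mm wide and rises 13 mm above this point, with a roof-shaped top.
- key: Loose upright socket key, 117 mm tall, 0.12 kg. Origin: centre of its lower end, z up, x along the socket's long side. Steel socket 37 x 16 x 22 mm, open below, pocket 31 x 10 mm (2 mm to spare round the screw's bar, 0.16 rad play); 12 mm shank; black flat grip 34 (x) x 14 (y) mm, 75 to 117 mm up: grasp across y. Works turned by pi too. On the screw its end rests on the flange.
- key_holder: Fixed wooden holder: foot 85 x 70 x 6 mm, on it a pocket 43 (x) x 22 (y) mm inside, walls 6 mm, rim 36 mm and floor 6 mm above the bench. Origin: centre of its underside; x along the pocket's long side. The key stands in it, x along x. Left or right of the box.
- parts_tray: Bystander: loose grey divided tray, 100 x 130 x 35 mm, on the other side of the box from the holder; origin centre of underside.
- wire_spool: Bystander: loose copper-coloured spool standing upright, 64 mm wide, 50 mm high, beyond the box; origin centre of underside.
- flux_jar: Bystander: loose jar, 60 mm wide, 75 mm high, beyond the box; origin centre of underside.
There are look-alikes about, which are no part of the job. Of the things like the key, leave any that is blue; of the rest the larger one is meant.

How it is judged:
By the outcome, as a careful person would: the job done as asked, in the order asked, and still so for the second after the job is handed in, while the arm keeps its last pose, push and grip.
It also fails if it takes over 64 s, if anything falls off the work surface, if the arm or the gripper's body presses on something with over 40 N, if the wrist force passes 120 N, or if a joint passes its speed limit or range.

## Working session

There is one attempt and no reset: what is moved stays moved. The work goes in short steps, Python scripts to look and compute and a tool call to move; the robot and the scene stay as the last step left them, time stands still between calls to the robot, and variables do not carry over. Pictures are saved under pics/ and viewed, at most 10 in all, crops included, and the job is handed in when it is done.

Besides the shell and the picture viewer there is one more tool, called in YAML: its name, and indented under it one key for each argument. drive_tool: Moves the arm, as the interface text tells. Its arguments: {"type":"object","properties":{"targets":{"type":"array"},"force":{"type":"number"}},"required":["targets"]}

```bash
mkdir -p pics; cat > h.py <<'E'
import numpy as np, cv2
from bench import state, eyes, bot
def cam(n):
    c=eyes.camera(n); im=c["pixels"]; z=c["z_map"]; K=np.array(c["intrinsics"]); T=np.array(c["world_from_camera"])
    v,u=np.mgrid[0:z.shape[0],0:z.shape[1]]
    P=np.stack([(u-K[0,2])/K[0,0]*z,(v-K[1,2])/K[1,1]*z,z],-1)@T[:3,:3].T+T[:3,3]
    P[z==0]=np.nan
    return im,P,K,T
def save(n,im,s=1):
    cv2.imwrite("pics/"+n,cv2.resize(im[...,::-1],None,fx=s,fy=s,interpolation=cv2.INTER_CUBIC))
E
python3 - <<'E'
from h import *
for n in("scene","top"):
    im,P,K,T=cam(n); save(n+"0.png",im,1.5); np.savez(n+"0.npz",im=im,P=P,K=K,T=T); print(n,T.round(3).tolist(),K.round(1).tolist())
print(state())
E
```

```text
scene [[0.761, 0.34, -0.552, 1.09], [0.648, -0.38, 0.66, -0.612], [0.014, -0.86, -0.51, 0.587], [0.0, 0.0, 0.0, 1.0]] [[378.3, 0.0, 255.6], [0.0, 378.3, 201.3], [0.0, 0.0, 1.0]]
top [[0.0, -0.999, 0.039, 0.525], [-1.0, -0.001, -0.026, -0.004], [0.026, -0.039, -0.999, 1.381], [0.0, 0.0, 0.0, 1.0]] [[447.7, 0.0, 262.5], [0.0, 447.7, 192.5], [0.0, 0.0, 1.0]]
{'t': 0.1, 'joint_positions': array([ 1.22259396e+00,  1.31105102e-01,  1.48918208e+00,  3.84569657e-05,
        1.52296254e+00, -8.54012243e-02]), 'qd': array([ 0.00050935, -0.00017312, -0.00361592,  0.00068286,  0.00018338,
       -0.00070522]), 'effort': array([ 1.62980574e-03, -5.70945597e+01, -5.01946843e+01,  6.23485084e-05,
        7.93271349e-03,  2.68872651e-05]), 'eef_pos': array([0.15571485, 0.57906291, 0.30293116]), 'orientation': array([-4.11571323e-01, -3.11411816e+00,  2.52868354e-03]), 'contact_force': array([-0.20974849,  0.38292302, -0.80711908]), 'ft_torque': array([-0.00414035,  0.03364082,  0.00192413]), 'gripper_force': 0.0, 'finger_gap': 0.08509098501567629}
```

View pics/top0.png

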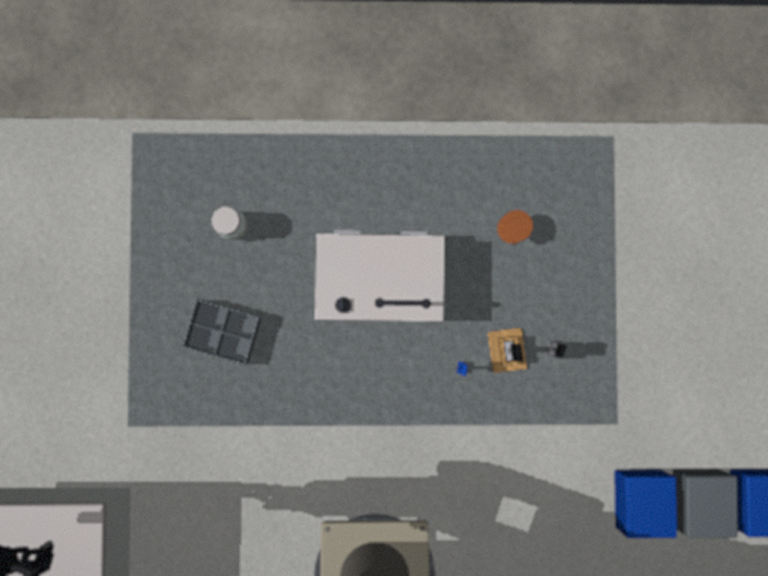

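View pics/scene0.png

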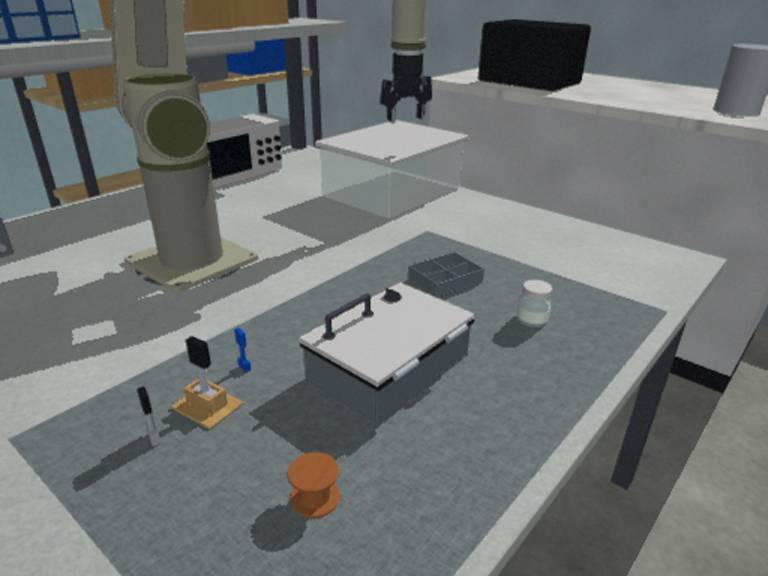

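Top view, in 1.5x picture pixels: lid at (380,277), screw (344,304), handle (403,303), holder at (508,350).

Key candidates: the black-gripped key standing in the holder (514,350), a small black one to its right (560,349), and a blue one (463,368). Blue is excluded and the one in the holder looks larger, so I'll confirm that in a crop and measure.

```bash
python3 - <<'E'
from h import *
d=np.load("top0.npz"); im,P=d["im"],d["P"]; s=np.load("scene0.npz"); si,sP=s["im"],s["P"]
a=cv2.resize(im[205:265,290:390],None,fx=7,fy=7,interpolation=cv2.INTER_CUBIC)
b=cv2.resize(si[205:305,80:180],(420,420),interpolation=cv2.INTER_CUBIC)
o=np.zeros((560,700,3),np.uint8)
b2=cv2.resize(b,(280,280)); 
o=np.hstack([cv2.resize(a,(490,294)),cv2.resize(b,(294,294))]); save("crop1.png",o)
def rect(m,name,Q=P):
    q=Q[m]; r=cv2.minAreaRect((q[:,:2]*1000).astype(np.float32)); print(name,m.sum(),np.round(r[0],1),np.round(r[1],1),round(r[2],1),"z",np.percentile(q[:,2],[5,50,95]).round(4))
for nm,Q in(("top",P),("scene",sP)):
    x,y,z=Q[...,0],Q[...,1],Q[...,2]; R=(x>.3)&(x<.85)&(abs(y)<.45)
    print(nm); m=R&(z>.080)&(z<.092)&(abs(y)<.2); m=cv2.morphologyEx(m.astype(np.uint8),cv2.MORPH_OPEN,np.ones((5,5)))>0
    rect(m,"lid",Q)
    box=(x>.5)&(x<.7)&(abs(y)<.2)
    rect(box&(z>.105)&(z<.13),"handle",Q); 
    rect(box&(z>.094)&(z<.105)&(y>.03),"screw",Q)
    k=(x<.53)&(x>.3)&(y<-.05)&(y>-.45)
    m=(k&(z>.05)).astype(np.uint8); n,l,st,c=cv2.connectedComponentsWithStats(m)
    for i in range(1,n):
        if st[i,4]>5: print(c[i].round(),im[l==i].mean(0) if nm=="top" else si[l==i].mean(0)); rect(l==i,"tall",Q)
    rect(k&(z>.028)&(z<.044),"rim",Q); rect(k&(z>.003)&(z<.012),"foot",Q)
E
```

```text
top
lid 4274 [599.6  -9.5] [247.7 167.8] 88.9 z [0.0813 0.0852 0.0894]
handle 136 [548.9 -53.6] [ 8.6 98.4] 0.1 z [0.1193 0.1238 0.1273]
screw 21 [544.9  51.5] [25.5 22.8] 89.7 z [0.0946 0.1003 0.1041]
[281. 211.] [182.31724138 176.75862069 176.03448276]
tall 145 [522.1 -91.3] [11.6 81.4] 0.0 z [0.0809 0.0848 0.0897]
[344. 235.] [48.89583333 45.27083333 42.42708333]
tall 96 [ 454.7 -270.7] [33.8 16. ] 6.2 z [0.0715 0.1198 0.1257]
[373. 233.] [33.40740741 34.12962963 35.75925926]
tall 54 [ 456.9 -362.2] [12.  24.7] 69.3 z [0.0596 0.0845 0.0904]
[309. 246.] [ 34.35294118  69.32352941 144.26470588]
tall 34 [ 419.2 -173.8] [ 9.4 22.3] 82.0 z [0.0557 0.0753 0.0796]
rim 133 [ 458.9 -305.9] [ 55.  104.7] 8.0 z [0.0297 0.0339 0.0395]
foot 1877 [ 414.5 -249.9] [398.9 227.7] 90.0 z [0.0031 0.0045 0.0085]
scene
lid 3737 [600.9 -11.7] [249.  170.1] 88.9 z [0.0822 0.0839 0.0855]
handle 168 [550.3 -56.9] [96.9 11.5] 89.6 z [0.1072 0.1209 0.1244]
screw 22 [545.1  58.7] [27.4  5.9] 1.5 z [0.0947 0.0977 0.0998]
[223. 213.] [183.7826087  182.26086957 181.13043478]
tall 23 [523.  -60.3] [13.4 19.2] 4.6 z [0.0827 0.0839 0.0849]
[206. 225.] [148.37037037 149.44444444 149.23148148]
tall 108 [ 522.3 -106.9] [15.2 55.3] 0.4 z [0.055  0.0832 0.0846]
[160. 224.] [ 19.68        57.82666667 125.25333333]
tall 75 [ 420.  -176.2] [ 9.4 25.4] 82.0 z [0.0512 0.0668 0.0756]
[132. 237.] [39.66984127 41.75238095 43.78095238]
tall 315 [ 456.3 -273.3] [34.8 14.4] 12.3 z [0.0585 0.1011 0.1217]
[ 96. 267.] [29.20720721 31.46846847 33.07207207]
tall 111 [ 458.3 -364.2] [10.4 27.8] 72.1 z [0.0587 0.0789 0.0867]
rim 311 [ 450.7 -236.6] [249.5  93.6] 74.0 z [0.0292 0.0334 0.0417]
foot 448 [ 452.5 -243.4] [250.7 110.6] 80.3 z [0.0033 0.0047 0.0105]
```

View pics/crop1.png

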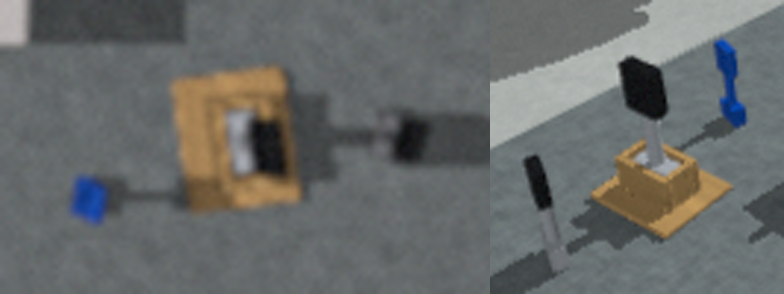

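The crop confirms the key in the holder: a non-blue black grip, 34x14 mm with its top at about 123 mm. The other black one measures about 25x10 mm with its top at 90 mm, so it's smaller. Next I'll refine the poses.

```bash
python3 - <<'E'
from h import *
def rect(q,name):
    r=cv2.minAreaRect((q[:,:2]*1000).astype(np.float32)); c=q[:,:2].mean(0)*1000; w,v=np.linalg.eigh(np.cov(q[:,:2].T)); a=np.degrees(np.arctan2(v[1,1],v[0,1]))
    print(name,len(q),"rect",np.round(r[0],1),np.round(r[1],1),round(r[2],1),"mean",c.round(1),"pca",round(a%180,1))
for nm in("top","scene"):
    d=np.load(nm+"0.npz"); im,P,K,T=d["im"].astype(int),d["P"],d["K"],d["T"]; x,y,z=np.moveaxis(P,-1,0)
    # plane intersection at known height (pixel rays, no depth noise)
    v,u=np.mgrid[0:384,0:512]; ray=np.stack([(u-K[0,2])/K[0,0],(v-K[1,2])/K[1,1],np.ones_like(u)*1.],-1)@T[:3,:3].T
    at=lambda h:T[:3,3]+ray*((h-T[2,3])/ray[...,2])[...,None]
    print(nm)
    k=(abs(x-.456)<.06)&(abs(y+.272)<.06)
    rect(P[k&(z>.116)],"keytop"); rect(P[k&(z>.085)],"grip")
    br=(im[...,0]-im[...,2]>40)&k
    rect(P[br&(z<.014)&(z>.001)],"foot"); rect(P[br&(z>.03)&(z<.042)],"rim")
    dark=im.sum(-1)<250
    A=at(.0885); b=(abs(A[...,0]-.547)<.035)&(abs(A[...,1]-.059)<.035)
    m=b&dark; rect(A[m],"screw dark@88.5")
    m=b&(z>.091); rect(P[m],"screw depth>91"); 
    m=b&(z>.095)&(z<.11); rect(P[m],"bar depth>95")
    A=at(.1205); m=(abs(A[...,0]-.55)<.015)&(abs(A[...,1]+.055)<.06)&dark; rect(A[m],"handle@120")
    lid=(abs(x-.6)<.12)&(abs(y+.01)<.16)&(im.min(-1)>130)&(z>.07)&(z<.1); rect(at(.0855)[lid],"lid ray")
E
```

```text
top
keytop 63 rect [ 454.7 -270.7] [33.8 16. ] 6.2 mean [ 454.9 -270.2] pca 6.8
grip 88 rect [ 454.7 -270.7] [33.8 16. ] 6.2 mean [ 455.2 -268.4] pca 7.9
foot 314 rect [ 454. -271.] [83.8 69.6] 8.1 mean [ 456.9 -264.3] pca 3.2
rim 81 rect [ 454.  -270.9] [55.7 33.5] 6.0 mean [ 454.6 -266.3] pca 179.9
screw dark@88.5 73 rect [545.2  60.4] [23.  25.9] 0.0 mean [545.3  59.7] pca 80.9
screw depth>91 31 rect [542.   56.1] [66.3 28.3] 85.0 mean [545.3  58.9] pca 80.3
bar depth>95 19 rect [545.   61.3] [22.8  5.8] 0.1 mean [545.9  60.3] pca 4.1
handle@120 90 rect [547.5 -53.7] [11.3 98.7] 0.0 mean [548.7 -54.5] pca 89.5
lid ray 4671 rect [603.2  -9. ] [246.1 173.9] 89.8 mean [603.3  -8.9] pca 89.5
scene
keytop 77 rect [ 456.7 -273.3] [32.8 12.8] 8.4 mean [ 458.1 -273.6] pca 10.0
grip 240 rect [ 456.4 -273.4] [34.7 13.7] 10.4 mean [ 460.6 -274.9] pca 15.8
foot 464 rect [ 455.  -273.9] [86.5 70.6] 8.6 mean [ 468.4 -282.6] pca 39.1
rim 145 rect [ 455.7 -273.7] [56.9 34.4] 5.6 mean [ 459.  -276.1] pca 16.7
screw dark@88.5 82 rect [539.  48.] [53.9 44.1] 79.4 mean [542.9  56.2] pca 52.2
screw depth>91 41 rect [554.8  25.2] [26.4 79.2] 15.7 mean [547.8  44.1] pca 96.4
bar depth>95 19 rect [545.  59.] [ 5.  27.3] 84.4 mean [547.1  58.2] pca 179.3
handle@120 133 rect [554.2 -60.6] [ 22.  107.1] 0.7 mean [551.7 -59.9] pca 90.2
lid ray 3676 rect [608.2 -15.2] [249.4 178.6] 89.3 mean [613.9 -24.9] pca 89.0
```

drive_tool:
  targets:
    - [0.02,-0.05,0,-8,60]
    - [0.04,-0.1,0,-16,60]
    - [0.06,-0.15,0,-24,60]
    - [0.09,-0.2,0,-32,60]
    - [0.12,-0.25,0,-40,60]
    - [0.15,-0.3,0,-48,60]
    - [0.18,-0.35,0,-56,60]
    - [0.2,-0.4,0,-64,60]
    - [0.22,-0.45,0,-72,60]
    - [0.24,-0.5,0,-80,60]
    - [0.26,-0.55,0,-88,60]
    - [0.28,-0.6,0,-96,60]
  force: 60

```text
t: 1.3
eef_pos: [0.4121, 0.0362, 0.3038]
orientation: [2.595, 1.771, 0.001]
contact_force: [0.6, 0.6, 0.1]
finger_gap: 0.0655
gripper_force: 0.0
```

drive_tool:
  targets:
    - [0.01,-0.05,0,-8,60]
    - [0.015,-0.1,0,-16,60]
    - [0.02,-0.15,0,-24,60]
    - [0.02,-0.2,0,-32,60]
    - [0.02,-0.25,0,-40,60]
    - [0.02,-0.25,0,-48,60]
    - [0.02,-0.25,-0.03,-56,60]
    - [0.02,-0.251,-0.06,-61,60]
    - [0.02,-0.251,-0.06,-61,60]
    - [0.02,-0.251,-0.06,-61,60]

```text
t: 2.3
eef_pos: [0.4316, -0.2124, 0.2437]
orientation: [-3.133, -0.222, 0.002]
contact_force: [-0.2, 0.3, 0.6]
finger_gap: 0.0655
gripper_force: 0.0
```

```bash
cat >> h.py <<'E'
from scipy.spatial.transform import Rotation as Ro
def pose():
    s=state(); R=Ro.from_rotvec(s["orientation"]).as_matrix(); print("t",s["t"],"tcp",s["eef_pos"].round(4),"closeyaw",round(np.degrees(np.arctan2(R[1,1],R[0,1])),2),"zaxis",R[:,2].round(4),"F",s["contact_force"].round(1),"M",s["ft_torque"].round(3),"gap",round(s["finger_gap"],4),"q6",s["joint_positions"][5].round(2)); return s,R
E
python3 -c "
from h import *
pose()"
```

```text
t 2.3 tcp [ 0.4316 -0.2124  0.2437] closeyaw -81.9 zaxis [-0.0016  0.0011 -1.    ] F [-0.2  0.3  0.6] M [-0.022  0.017  0.043] gap 0.0655 q6 0.87
```

drive_tool:
  targets:
    - [0.012,-0.03,0,0,60]
    - [0.024,-0.06,0,0,60]
    - [0.024,-0.06,0,0,60]
    - [0.024,-0.06,-0.03,0,60]
    - [0.024,-0.06,-0.06,0,60]
    - [0.024,-0.06,-0.088,0,60]
    - [0.024,-0.06,-0.088,0,60]
    - [0.024,-0.06,-0.088,0,60]

```text
t: 3.1
eef_pos: [0.4565, -0.2726, 0.1574]
orientation: [3.133, 0.22, 0.001]
contact_force: [-0.0, -0.2, 1.3]
finger_gap: 0.0653
gripper_force: 0.0
```

```bash
python3 -c "
from h import *
pose()
for n in ('scene',):
    im,P,K,T=cam(n); save('g1.png',im[190:310,70:230],4)"
```

```text
t 3.1 tcp [ 0.4565 -0.2726  0.1574] closeyaw -81.97 zaxis [ 6.e-04 -4.e-04 -1.e+00] F [-0.  -0.2  1.3] M [0.024 0.025 0.032] gap 0.0653 q6 0.8
```

View pics/g1.png

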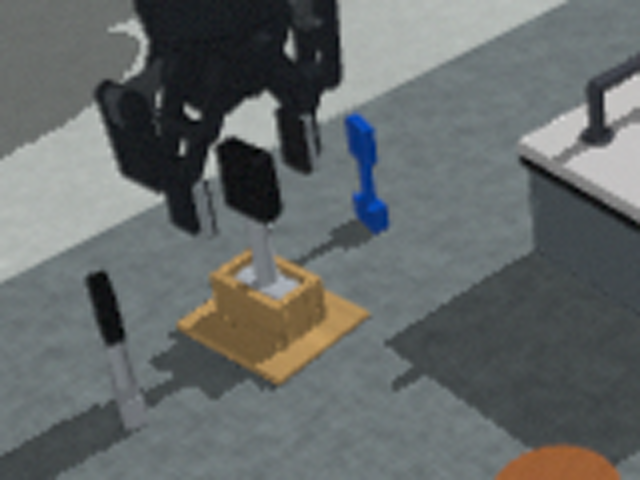

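The fingers, at (190,205) and (300,150), straddle the black grip at (250,180), and the look-alikes are clear. Closing.

drive_tool:
  targets:
    - [0,0,0,0,150]
    - [0,0,0,0,255]
    - [0,0,0,0,255]
    - [0,0,0,0,255]
    - [0,0,0,0,255]
    - [0,0,0,0,255]
    - [0,0,0,0,255]
    - [0,0,0,0,255]
  force: 80

```text
t: 3.95
eef_pos: [0.4565, -0.2729, 0.1568]
orientation: [3.133, 0.218, 0.002]
contact_force: [0.4, 2.0, 5.8]
finger_gap: 0.0127
gripper_force: 78.1
```

```bash
python3 -c "
from h import *
pose()"
```

```text
t 3.95 tcp [ 0.4565 -0.2729  0.1568] closeyaw -82.06 zaxis [ 1.2e-03 -6.0e-04 -1.0e+00] F [0.4 2.  5.8] M [ 0.423  0.181 -0.014] gap 0.0127 q6 0.8
```

drive_tool:
  targets:
    - [0,0,0.015,0,255]
    - [0,0,0.035,0,255]
    - [0,0,0.06,0,255]
    - [0,0,0.09,0,255]
    - [0,0,0.12,0,255]
    - [0,0,0.14,0,255]
    - [0,0,0.14,0,255]

```text
t: 4.65
eef_pos: [0.4572, -0.2737, 0.3004]
orientation: [3.13, 0.217, 0.008]
contact_force: [0.3, -0.2, -1.3]
finger_gap: 0.0131
gripper_force: 77.8
```

drive_tool:
  targets:
    - [0.01,0.03,0,0,255]
    - [0.02,0.07,0,0,255]
    - [0.03,0.11,0,0,255]
    - [0.04,0.15,0,0,255]
    - [0.05,0.19,0,0,255]
    - [0.06,0.23,0,0,255]
    - [0.07,0.27,0,0,255]
    - [0.08,0.3,0,-3,255]
    - [0.085,0.32,0,-6,255]
    - [0.089,0.332,0,-6,255]
    - [0.089,0.332,0,-6,255]
    - [0.089,0.332,0,-6,255]

```text
t: 5.85
eef_pos: [0.5447, 0.0586, 0.2952]
orientation: [3.141, 0.055, -0.002]
contact_force: [0.4, 0.0, -0.6]
finger_gap: 0.0132
gripper_force: 77.8
```

```bash
python3 - <<'E'
from h import *
s,R=pose()
im,P,K,T=cam("scene"); np.savez("s1.npz",im=im,P=P,K=K,T=T)
p=np.append(s["eef_pos"],1); p[2]-=.15
c=np.linalg.inv(T)@p; u,v=(K@c[:3])[:2]/c[2]; print(u,v)
u,v=int(u),int(v); save("c1.png",im[v-50:v+50,u-50:u+70],5)
x,y,z=np.moveaxis(P,-1,0)
for lo,hi in((.142,.165),(.175,.2)):
  m=(abs(x-p[0])<.04)&(abs(y-p[1])<.04)&(z>lo)&(z<hi); q=P[m]; r=cv2.minAreaRect((q[:,:2]*1000).astype(np.float32)); print(len(q),r,q.min(0),q.max(0))
E
```

```text
t 5.85 tcp [0.5447 0.0586 0.2952] closeyaw -87.99 zaxis [-1.2e-03 -6.0e-04 -1.0e+00] F [ 0.4  0.  -0.6] M [-0.001  0.004  0.049] gap 0.0132 q6 1.55
260.9978056593136 177.6021958841693
123 ((546.0186157226562, 51.51353454589844), (40.04278564453125, 17.334896087646484), 24.8820858001709) [0.52423887 0.04751159 0.14208606] [0.56307412 0.06748495 0.16485868]
38 ((546.7164306640625, 55.31894302368164), (11.269920349121094, 6.121912002563477), 58.387428283691406) [0.54157794 0.05030852 0.17648028] [0.54923194 0.06172219 0.19971624]
```

View pics/c1.png

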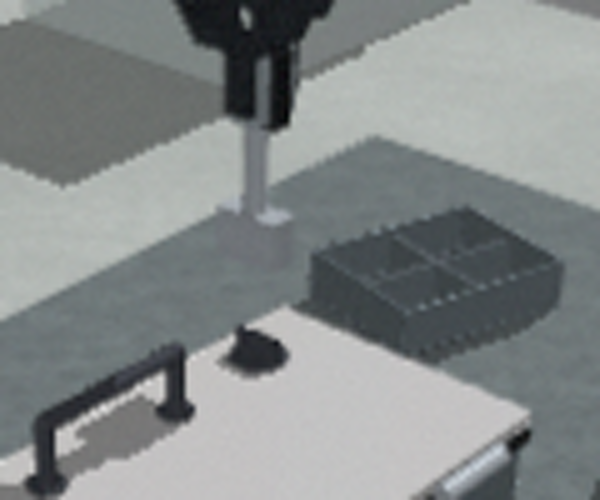

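Both are where they should be: key upright with its socket at (257,235), and the screw head directly below it at (255,350). Lowering in small steps.

drive_tool:
  targets:
    - [0.001,0.001,-0.015,0,255]
    - [0.001,0.001,-0.03,0,255]
    - [0.001,0.001,-0.038,0,255]
    - [0.001,0.001,-0.041,0,255]
    - [0.001,0.001,-0.044,0,255]
    - [0.001,0.001,-0.047,0,255]
    - [0.001,0.001,-0.047,0,255]

```text
t: 6.6
eef_pos: [0.546, 0.0603, 0.2488]
orientation: [3.141, 0.053, 0.0]
contact_force: [-0.2, -0.7, -2.0]
finger_gap: 0.0135
gripper_force: 77.8
```

```bash
python3 -c "
from h import *
pose()"
```

```text
t 6.6 tcp [0.546  0.0603 0.2488] closeyaw -88.05 zaxis [ 0. -0. -1.] F [-0.2 -0.7 -2. ] M [ 0.041  0.013 -0.015] gap 0.0135 q6 1.55
```

drive_tool:
  targets:
    - [0,0,-0.003,0,255]
    - [0,0,-0.006,0,255]
    - [0,0,-0.008,0,255]
    - [0,0,-0.009,0,255]
    - [0,0,-0.009,0,255]

```text
t: 7.1
eef_pos: [0.5459, 0.0603, 0.2397]
orientation: [3.141, 0.053, -0.001]
contact_force: [-1.1, -0.5, -1.3]
finger_gap: 0.0129
gripper_force: 77.8
```

```bash
python3 -c "
from h import *
pose()"
```

```text
t 7.1 tcp [0.5459 0.0603 0.2397] closeyaw -88.05 zaxis [-4.e-04 -0.e+00 -1.e+00] F [-1.1 -0.5 -1.3] M [ 0.012 -0.076 -0.012] gap 0.0129 q6 1.55
```

drive_tool:
  targets:
    - [0,0,0,7,255]
    - [0,0,0,14,255]
    - [0,0,0,21,255]
    - [0,0,0,28,255]
    - [0,0,0,35,255]
    - [0,0,0,42,255]
    - [0,0,0,49,255]
    - [0,0,0,49,255]

```text
t: 7.9
eef_pos: [0.546, 0.0608, 0.24]
orientation: [-2.834, -1.354, -0.001]
contact_force: [-1.2, 1.9, -1.0]
finger_gap: 0.0131
gripper_force: 77.7
```

```bash
python3 -c "
from h import *
pose()"
```

```text
t 7.9 tcp [0.546  0.0608 0.24  ] closeyaw -38.93 zaxis [ 1.e-04  1.e-03 -1.e+00] F [-1.2  1.9 -1. ] M [ 0.524  0.139 -0.101] gap 0.0131 q6 0.7
```

Resistance of about -0.1 N m, so the key is driving the screw. Continuing to about 95°.

drive_tool:
  targets:
    - [0,0,0,7,255]
    - [0,0,0,14,255]
    - [0,0,0,21,255]
    - [0,0,0,28,255]
    - [0,0,0,35,255]
    - [0,0,0,42,255]
    - [0,0,0,44,255]
    - [0,0,0,44,255]

```text
t: 8.7
eef_pos: [0.5458, 0.0609, 0.2399]
orientation: [-2.126, -2.312, -0.001]
contact_force: [-1.9, 3.4, -1.1]
finger_gap: 0.0133
gripper_force: 78.0
```

```bash
python3 -c "
from h import *
pose()"
```

```text
t 8.7 tcp [0.5458 0.0609 0.2399] closeyaw 4.79 zaxis [-4.0e-04  1.1e-03 -1.0e+00] F [-1.9  3.4 -1.1] M [ 0.963  0.292 -0.081] gap 0.0133 q6 -0.07
```

drive_tool:
  targets:
    - [0,0,0,-3,255]
    - [0,-0.0005,0,-5,255]
    - [0,-0.0005,0.005,-5,255]
    - [0,-0.0005,0.012,-5,255]
    - [0,-0.0005,0.022,-5,255]
    - [0,-0.0005,0.04,-5,255]
    - [0,-0.0005,0.058,-5,255]
    - [0,-0.0005,0.06,-5,255]
    - [0,-0.0005,0.06,-5,255]

```text
t: 9.6
eef_pos: [0.5465, 0.0594, 0.3009]
orientation: [2.223, 2.217, 0.002]
contact_force: [0.6, 0.3, -1.8]
finger_gap: 0.0128
gripper_force: 78.1
```

```bash
python3 - <<'E'
from h import *
s,R=pose()
im,P,K,T=cam("scene")
p=np.append(s["eef_pos"],1); p[2]-=.15
c=np.linalg.inv(T)@p; u,v=(K@c[:3])[:2]/c[2]
u,v=int(u),int(v); save("c2.png",im[v-50:v+50,u-50:u+70],5)
E
```

```text
t 9.6 tcp [0.5465 0.0594 0.3009] closeyaw -0.13 zaxis [ 2.3e-03 -6.0e-04 -1.0e+00] F [ 0.6  0.3 -1.8] M [-0.023  0.031  0.017] gap 0.0128 q6 0.02
```

View pics/c2.png

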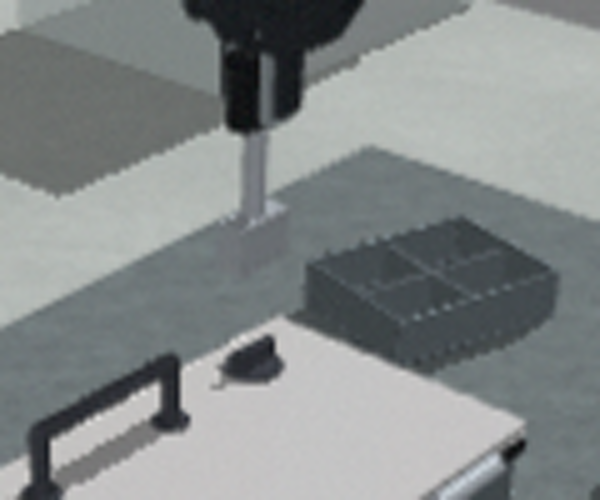

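The bar now lies along the handle direction, (235,355) to (270,340), so the screw has made its quarter turn. The key is still upright in the grip. Returning it to the holder.

drive_tool:
  targets:
    - [-0.01,-0.03,0,-8,255]
    - [-0.02,-0.07,0,-16,255]
    - [-0.03,-0.11,0,-24,255]
    - [-0.04,-0.15,0,-32,255]
    - [-0.05,-0.19,0,-40,255]
    - [-0.06,-0.23,0,-48,255]
    - [-0.07,-0.27,0,-56,255]
    - [-0.08,-0.3,0,-64,255]
    - [-0.085,-0.32,0,-72,255]
    - [-0.09,-0.332,0,-80,255]
    - [-0.09,-0.332,0,-82,255]
    - [-0.09,-0.332,0,-82,255]

```text
t: 10.85
eef_pos: [0.4553, -0.2725, 0.2984]
orientation: [-3.133, -0.214, 0.003]
contact_force: [-0.3, -0.1, -1.7]
finger_gap: 0.013
gripper_force: 78.2
```

```bash
python3 - <<'E'
from h import *
s,R=pose(); e=s["eef_pos"]
for n in("scene","top"):
  im,P,K,T=cam(n)
  x,y,z=np.moveaxis(P,-1,0)
  m=(abs(x-e[0])<.04)&(abs(y-e[1])<.04)&(z>.14)&(z<.172)
  q=P[m]
  if len(q)>5: print(n,len(q),cv2.minAreaRect((q[:,:2]*1000).astype(np.float32)),q.min(0).round(4),q.max(0).round(4))
  m=(abs(x-e[0])<.04)&(abs(y-e[1])<.04)&(z>.18)&(z<.215); q=P[m]
  if len(q)>5: print("shank",q[:,:2].mean(0).round(4),q.min(0).round(4),q.max(0).round(4))
  if n=="scene": save("c3.png",im[130:300,60:230],3.5)
E
```

```text
t 10.85 tcp [ 0.4553 -0.2725  0.2984] closeyaw -82.17 zaxis [-0.0019  0.0012 -1.    ] F [-0.3 -0.1 -1.7] M [-0.043 -0.007 -0.   ] gap 0.013 q6 0.8
scene 189 ((453.4629821777344, -274.9342346191406), (40.46836853027344, 17.306554794311523), 11.901379585266113) [ 0.4344 -0.284   0.1453] [ 0.4749 -0.2625  0.172 ]
shank [ 0.4574 -0.2754] [ 0.4511 -0.2799  0.1802] [ 0.461  -0.2688  0.2149]
top 15 ((468.9505920410156, -267.6768798828125), (10.308674812316895, 19.38576316833496), 36.7648811340332) [ 0.4591 -0.2784  0.1478] [ 0.473  -0.2611  0.1712]
```

View pics/c3.png

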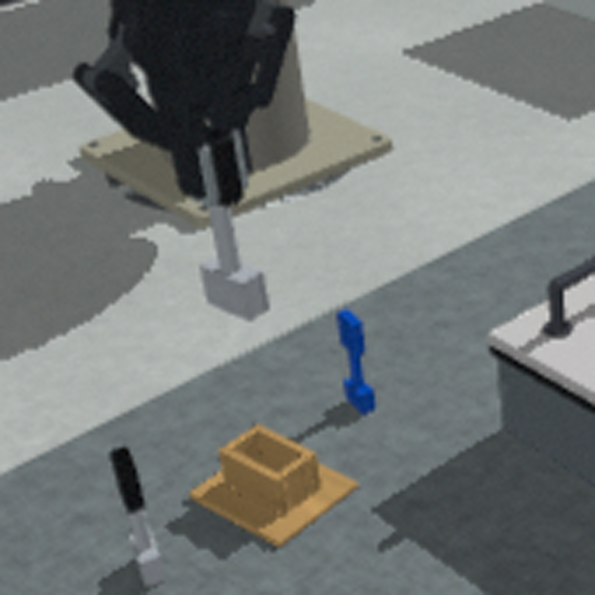

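The pocket at (265,460) is empty and the key hangs above it at (235,290), aligned. Lowering with a stop just inside the rim.

drive_tool:
  targets:
    - [0.001,0,-0.03,0,255]
    - [0.001,0,-0.065,0,255]
    - [0.001,0,-0.095,0,255]
    - [0.001,0,-0.107,0,255]
    - [0.001,0,-0.112,0,255]
    - [0.001,0,-0.117,0,255]
    - [0.001,0,-0.119,0,255]

```text
t: 11.65
eef_pos: [0.4577, -0.2726, 0.182]
orientation: [3.133, 0.218, 0.002]
contact_force: [0.0, 0.2, -0.8]
finger_gap: 0.0134
gripper_force: 78.2
```

```bash
python3 -c "
from h import *
pose()"
```

```text
t 11.65 tcp [ 0.4577 -0.2726  0.182 ] closeyaw -82.04 zaxis [ 0.0016 -0.0012 -1.    ] F [ 0.   0.2 -0.8] M [0.008 0.    0.   ] gap 0.0134 q6 0.8
```

drive_tool:
  targets:
    - [-0.001,0,-0.006,0,255]
    - [-0.001,0,-0.012,0,255]
    - [-0.001,0,-0.018,0,255]
    - [-0.001,0,-0.022,0,255]
    - [-0.001,0,-0.024,0,255]
    - [-0.001,0,-0.0245,0,255]
    - [-0.001,0,-0.0245,0,255]

```text
t: 12.35
eef_pos: [0.4559, -0.2721, 0.1569]
orientation: [-3.134, -0.218, 0.001]
contact_force: [-3.6, 1.2, 5.1]
finger_gap: 0.0131
gripper_force: 79.1
```

```bash
python3 -c "
from h import *
pose()"
```

```text
t 12.35 tcp [ 0.4559 -0.2721  0.1569] closeyaw -82.05 zaxis [-5.e-04  3.e-04 -1.e+00] F [-3.6  1.2  5.1] M [0.522 0.693 0.041] gap 0.0131 q6 0.8
```

drive_tool:
  targets:
    - [0,0,0,0,180]
    - [0,0,0,0,140]
    - [0,0,0,0,100]
    - [0,0,0,0,60]
    - [0,0,0,0,60]
    - [0,0,0,0,60]
    - [0,0,0.03,0,60]
    - [0,0,0.07,0,60]
    - [0,0,0.11,0,60]
    - [0,0,0.14,0,60]
    - [0,0,0.14,0,60]

```text
t: 13.45
eef_pos: [0.4578, -0.2735, 0.3025]
orientation: [3.128, 0.217, 0.011]
contact_force: [0.5, -0.6, 0.2]
finger_gap: 0.0654
gripper_force: 0.0
```

drive_tool:
  targets:
    - [0.01,0.03,0,8,60]
    - [0.03,0.06,0,16,60]
    - [0.04,0.09,0,24,60]
    - [0.06,0.12,0,32,60]
    - [0.07,0.15,0,40,60]
    - [0.08,0.18,0,48,60]
    - [0.09,0.2,0,56,60]
    - [0.095,0.21,0,64,60]
    - [0.095,0.217,0,72,60]
    - [0.095,0.217,0,80,60]
    - [0.095,0.217,0,81,60]
    - [0.095,0.217,0,81,60]

```text
t: 14.65
eef_pos: [0.5508, -0.0553, 0.2957]
orientation: [-2.245, -2.197, 0.001]
contact_force: [-0.1, 0.2, 0.3]
finger_gap: 0.0654
gripper_force: 0.0
```

```bash
python3 - <<'E'
from h import *
pose()
im,P,K,T=cam("scene"); save("c4.png",im[100:310,70:330],3)
x,y,z=np.moveaxis(P,-1,0)
k=(abs(x-.456)<.06)&(abs(y+.272)<.06)&(z>.085); q=P[k]
print(cv2.minAreaRect((q[:,:2]*1000).astype(np.float32)),q[:,2].max())
E
```

```text
t 14.65 tcp [ 0.5508 -0.0553  0.2957] closeyaw -1.24 zaxis [-9.e-04  1.e-04 -1.e+00] F [-0.1  0.2  0.3] M [ 0.026 -0.018  0.023] gap 0.0654 q6 -0.17
((455.9953918457031, -275.39654541015625), (34.57836151123047, 15.052847862243652), 9.146553039550781) 0.12282298698070543
```

View pics/c4.png

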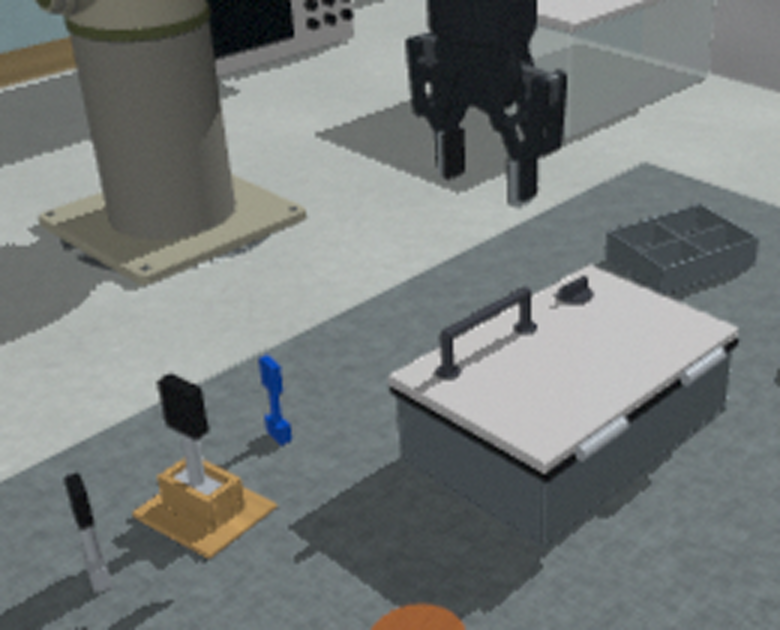

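The key is standing in the holder at (185,430), top at 123 mm. The gripper is above the handle bar at (485,315). Descending to grasp.

drive_tool:
  targets:
    - [0,0,-0.03,0,60]
    - [0,0,-0.06,0,60]
    - [0,0,-0.09,0,60]
    - [0,0,-0.11,0,60]
    - [0,0,-0.12,0,100]
    - [0,0,-0.121,0,140]
    - [0,0,-0.121,0,180]
    - [0,0,-0.121,0,255]
    - [0,0,-0.121,0,255]
    - [0,0,-0.121,0,255]
    - [0,0,-0.121,0,255]
    - [0,0,-0.121,0,255]
  force: 60

```text
t: 15.9
eef_pos: [0.5488, -0.0554, 0.1768]
orientation: [-2.239, -2.198, 0.007]
contact_force: [-19.8, -0.3, 15.0]
finger_gap: 0.008
gripper_force: 58.8
```

```bash
python3 -c "
from h import *
pose()"
```

```text
t 15.9 tcp [ 0.5488 -0.0554  0.1768] closeyaw -1.07 zaxis [-5.6e-03 -3.0e-04 -1.0e+00] F [-19.8  -0.3  15. ] M [-0.01   3.426  0.068] gap 0.008 q6 -0.17
```

drive_tool:
  targets:
    - [-0.001,0,0.001,0,255]
    - [-0.002,0,0.002,0,255]
    - [-0.002,0,0.002,0,255]
    - [-0.002,0,0.002,0,255]
  force: 80

```text
t: 16.3
eef_pos: [0.5484, -0.0554, 0.1771]
orientation: [-2.241, -2.2, 0.002]
contact_force: [-5.5, -0.5, -5.9]
finger_gap: 0.0069
gripper_force: 78.9
```

```bash
python3 -c "
from h import *
pose()"
```

```text
t 16.3 tcp [ 0.5484 -0.0554  0.1771] closeyaw -1.07 zaxis [-1.7e-03 -2.0e-04 -1.0e+00] F [-5.5 -0.5 -5.9] M [-0.325  0.899  0.06 ] gap 0.0069 q6 -0.17
```

drive_tool:
  targets:
    - [0,0,0.0005,0,255]
    - [0,0,0.001,0,255]
    - [0,0,0.0015,0,255]
    - [0,0,0.002,0,255]
    - [0,0,0.002,0,255]

```text
t: 16.8
eef_pos: [0.5491, -0.0553, 0.1795]
orientation: [2.242, 2.201, -0.0]
contact_force: [-1.6, -2.7, -10.5]
finger_gap: 0.0072
gripper_force: 78.4
```

```bash
python3 -c "
from h import *
pose()"
```

```text
t 16.8 tcp [ 0.5491 -0.0553  0.1795] closeyaw -1.06 zaxis [-0.e+00 -2.e-04 -1.e+00] F [ -1.6  -2.7 -10.5] M [-0.569  0.545  0.12 ] gap 0.0072 q6 -0.17
```

drive_tool:
  targets:
    - [0.0003,0,0.0007,0,255]
    - [0.0006,0,0.0014,0,255]
    - [0.001,0,0.002,0,255]
    - [0.0013,0,0.003,0,255]
    - [0.0016,0,0.004,0,255]
    - [0.0016,0,0.004,0,255]

```text
t: 17.4
eef_pos: [0.551, -0.0553, 0.1847]
orientation: [2.241, 2.2, 0.001]
contact_force: [-5.0, -4.2, -4.8]
finger_gap: 0.0073
gripper_force: 79.0
```

```bash
cat >> h.py <<'E'
def lid(yaw=-0.8,bx=.602,by=-.0105):
    a=np.radians(yaw); out=[]
    for n in("scene","top"):
        im,P,K,T=cam(n); x=P[...,0]-bx; y=P[...,1]-by
        X=np.cos(a)*x+np.sin(a)*y; Y=-np.sin(a)*x+np.cos(a)*y; Z=P[...,2]
        m=(im.min(-1)>120)&(abs(Y)<.11)&(X>-.075)&(X<.07)&(Z>.075)&(Z<.12)
        A=np.polyfit(X[m],Z[m],1); r=abs(Z-np.polyval(A,X)); m&=r<.006; A=np.polyfit(X[m],Z[m],1)
        out.append((n,int(m.sum()),"angle",round(float(-np.arctan(A[0])),4),"front lift mm",round(float(-np.arctan(A[0])*164),1)))
    print(out)
E
python3 -c "
from h import *
pose(); lid()"
```

```text
t 17.4 tcp [ 0.551  -0.0553  0.1847] closeyaw -1.06 zaxis [ 1.2e-03 -4.0e-04 -1.0e+00] F [-5.  -4.2 -4.8] M [-0.539  1.097  0.129] gap 0.0073 q6 -0.17
[('scene', 2836, 'angle', 0.0588, 'front lift mm', 9.7), ('top', 1916, 'angle', 0.0585, 'front lift mm', 9.6)]
```

The lid broke free in a controlled way, and both cameras put it at 9.7 mm. About 10 mm more at the front edge, following the arc.

drive_tool:
  targets:
    - [0.0005,0,0.001,0,255]
    - [0.0009,0,0.002,0,255]
    - [0.0013,0,0.003,0,255]
    - [0.0017,0,0.004,0,255]
    - [0.0021,0,0.005,0,255]
    - [0.0026,0,0.006,0,255]
    - [0.003,0,0.007,0,255]
    - [0.0032,0,0.0073,0,255]
    - [0.0032,0,0.0073,0,255]
    - [0.0032,0,0.0073,0,255]

```text
t: 18.5
eef_pos: [0.554, -0.0554, 0.1914]
orientation: [2.241, 2.2, 0.0]
contact_force: [-3.0, -4.4, -7.1]
finger_gap: 0.0073
gripper_force: 78.7
```

```bash
python3 -c "
from h import *
pose(); lid()"
```

```text
t 18.5 tcp [ 0.554  -0.0554  0.1914] closeyaw -1.06 zaxis [ 4.e-04 -4.e-04 -1.e+00] F [-3.  -4.4 -7.1] M [-0.639  1.081  0.043] gap 0.0073 q6 -0.17
[('scene', 2992, 'angle', 0.1112, 'front lift mm', 18.2), ('top', 1837, 'angle', 0.1074, 'front lift mm', 17.6)]
```

drive_tool:
  targets:
    - [0.0002,0,0.0006,0,255]
    - [0.0005,0,0.0012,0,255]
    - [0.0005,0,0.0012,0,255]
    - [0.0005,0,0.0012,0,255]
    - [0.0005,0,0.0012,0,255]

```text
t: 19.1
eef_pos: [0.5544, -0.0554, 0.1924]
orientation: [2.242, 2.2, 0.0]
contact_force: [-2.7, -3.8, -7.7]
finger_gap: 0.0071
gripper_force: 78.6
```

```bash
python3 - <<'E'
from h import *
pose(); lid()
im,P,K,T=cam("scene"); save("c5.png",im,1.5)
E
```

```text
t 19.1 tcp [ 0.5544 -0.0554  0.1924] closeyaw -1.06 zaxis [ 4.e-04 -3.e-04 -1.e+00] F [-2.7 -3.8 -7.7] M [-0.655  1.072  0.071] gap 0.0071 q6 -0.17
[('scene', 3013, 'angle', 0.1197, 'front lift mm', 19.6), ('top', 1796, 'angle', 0.1178, 'front lift mm', 19.3)]
```

View pics/c5.png

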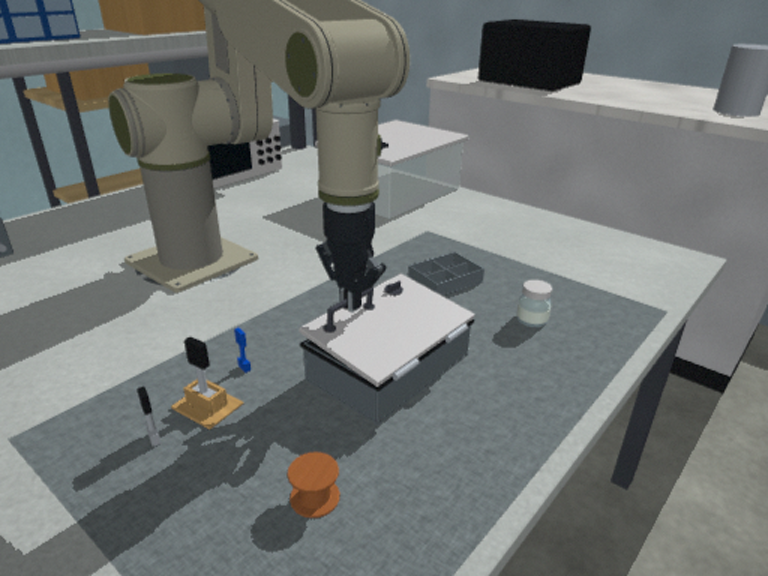

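The lid is held open by about 19.5 mm with the gripper on the handle at (350,300). The key stands in its holder at (200,370) and everything else is where it was. Handing in.

```bash
python3 -c "
from bench import bot
print(bot.hand_in())"
```

```text
the job is handed in; nothing more can be done
None
```

The job is handed in: the screw is turned a quarter turn counter-clockwise, the key is back upright in its holder, and the gripper is holding the lid open about 19.5 mm at the front edge.

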